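Shift the bench suction from the small port to the large one

TASK

Shift the bench's dust suction to the large port: with the fingertips, push the large port's lever gently round its arc until its pointer stands at the middle of the steel setting tab on the scale, and only then push the small port's lever clockwise (seen from above) all the way to its stop, so that it is fully shut. Only push the levers, do not pinch them or force them, leave both where they are set, and do not lift or shift any of the loose things on the bench.

Things in the scene. Friction and masses are not known exactly. Their poses are not given: they have to be found in the camera images.
- large_damper: large suction port fixed to the bench: round grey housing 156 mm across, 50 mm high (bench flange 180 mm), with shutter ring (top 61 mm), lever and white scale shelf (top 48 mm, out to 143 mm from the axis; 8 lines 0.2 rad apart; 2 stop pins to 68 mm). Origin: port axis at bench level, z up. In this frame the lever points at 2.443 rad (counterclockwise from +x) plus the joint value
- large_ring (a joint): turn of the large port's shutter ring about the vertical axis, rad: 0 = fully shut, lever against its shut stop pin (clockwise end seen from above); grows counterclockwise to 1.4 = fully open at the other stop pin. Stays where it is left (dry friction, about 3 N at the handle)
- large_handle (a point): centre of the top of the large port's lever handle: an upright black pin 16 mm across on the lever 97 mm from the port's axis, from 64 mm to 115 mm above the bench; the flat lever under it has its top at 64 mm
- large_pointer (a point): tip of the narrow pointer at the end of the large port's lever, 117 mm from the axis, 60 mm above the bench, beside the scale
- tab_mark (a point): the setting tab's index point: on the large port's scale, 117 mm from its axis at 60 mm height, where the pointer tip is when it points exactly at the middle of the tab. The tab is a fixed dark steel saddle 12 mm wide along the arc, clipped on the outer edge of the scale from 120 to 147 mm from the axis, top at 60 mm (a screw on it to 64 mm); it never moves
- small_damper: small suction port fixed to the bench: round grey housing 112 mm across, 50 mm high (bench flange 136 mm), with shutter ring (top 61 mm), lever and white scale shelf (top 48 mm, out to 123 mm from the axis; 8 lines 0.2 rad apart; 2 stop pins to 68 mm). Origin: port axis at bench level, z up. In this frame the lever points at 2.443 rad (counterclockwise from +x) plus the joint value
- small_ring (a joint): turn of the small port's shutter ring about the vertical axis, rad: 0 = fully shut, lever against its shut stop pin (clockwise end seen from above); grows counterclockwise to 1.4 = fully open at the other stop pin. Stays where it is left (dry friction, about 3 N at the handle)
- small_handle (a point): centre of the top of the small port's lever handle: an upright black pin 16 mm across on the lever 77 mm from the port's axis, from 64 mm to 115 mm above the bench; the flat lever under it has its top at 64 mm
- small_pointer (a point): tip of the narrow pointer at the end of the small port's lever, 97 mm from the axis, 60 mm above the bench, beside the scale
- finial: loose turned wooden finial, 44 mm across, 88 mm tall, standing; origin at its underside
- blank: loose square wooden blank 110x36x36 mm lying; origin centre of underside
- bowl: loose wooden bowl 110 mm across, 45 mm high; origin under its centre
- bottle: loose finish bottle 52 mm across, 130 mm tall; origin under its centre
- faceplate: loose steel faceplate ring 90 mm across, 16 mm high; origin under its centre
- brush: loose bench brush lying flat
- stone: loose grey sharpening stone 150x60x24 mm; origin centre of underside
There are look-alikes about, which are no part of the job. What is shaped like the small_damper but yellow is not meant.

How it is judged:
On the way, in this order (a step that is already met when the one before it is completed fails the run):
1. the large port's pointer stands at the setting tab while the small port is still open (horizontal distance between large_pointer and tab_mark below 0.007 m and value of joint small_ring above 0.3 rad), for 0.3 s.
2. the small port is shut (value of joint small_ring below 0.07 rad), for 0.3 s.
At the end, for the whole second after the job is handed in: large pointer tip within 7 mm of the middle of the tab (along the arc), small ring within 0.07 rad of its shut stop, both at rest (horizontal distance between large_pointer and tab_mark below 0.007 m and value of joint small_ring below 0.07 rad and velocity of joint large_ring between -0.02 and 0.02 rad/s and velocity of joint small_ring between -0.02 and 0.02 rad/s); the robot touches nothing.
It fails at once if a loose thing was shifted more than 25 mm or lifted (distance of any of finial, blank, bowl, bottle, faceplate, brush, stone from where it was at the start of the episode above 0.025 m or height (world z) of any of finial, blank, bowl, bottle, faceplate, stone above 0.012 m).
It fails at once if a lever or port was pinched or forced (more than 35 N from the fingers) (contact force between the fingers and large_damper above 35 N or contact force between the fingers and small_damper above 35 N).
It also fails if it takes over 51 s, if anything falls off the work surface, if the arm or the gripper's body presses on something with over 40 N, if the wrist force passes 120 N, or if a joint passes its speed limit or range.

ROBOT

A 7-joint arm with a two-finger parallel gripper is mounted at the origin on the work surface. World frame = base frame: x ahead of the robot, y to its left, z up, the work surface at z = 0. Lengths are in m, angles in rad, forces in N, time in s.
With the tool pointing down it reaches from about 0.4 to 0.85 m from the base axis. Payload 10.4 kg.
Tool frame: the origin (TCP) lies midway between the tips of the shut fingers; the grasp point (between the pads) lies 19 mm behind it; z points along the fingers, y is the direction in which the jaws open and shut (so a half turn about z gives the same grasp; the last joint's range is limited). The gripper opens to 85 mm and grips with 20 to 120 N. Pads are 22 mm wide; open, the fingers measure 114 mm over their backs; the gripper's body (76 mm by 85 mm) begins 54 mm behind the grasp point. The pads swing forward as they close: fully open they stand 13 mm farther back than shut.
Start: joints at [1.096, 0.332, -0.065, 1.46, 0.022, 1.35, -0.088], TCP at [0.273, -0.562, 0.231] pointing down, gripper open.
Joint ranges: [-2.6, 2.6], [-0.5, 2.12], [-1.47, 1.34], [0.16, 2.42], [-1.27, 4.41], [0.06, 2.06], [-2.6, 2.6]. Speed limits (rad/s): [2.22, 2.22, 2.79, 2.79, 3.14, 3.14, 3.14].

INTERFACE

Orientations are given as a unit quaternion [x, y, z, w].
In Python, from workcell import get_obs, camera, calibration, hand_in gives the robot as it stands.
- The arm moves only by the shell command python3 -m handwheel 'ROWS' [FORCE]. ROWS is JSON, a list of rows, each an object with "jaw": the finger opening in mm, from 0 to 85.4; "delta_pos": the shift along the tool's x, y, z scaled (see below), a list of three; "turn": the turn about the tool's z scaled (see below). In form: [{"jaw": jaw, "delta_pos": [tx, ty, tz], "turn": turn}, ...]. A call has 1 to 10 rows; each row is the pose to reach, as a shift and turn from the pose commanded when the call began, along the tool's axes at that moment, turning the shorter way round; what a row does not reach only later rows make up. The controller multiplies each number of a shift by 1 m and each number of a turn by pi rad. A row lasts 1/12 s, in which the tool goes at most 41.7 mm and 7.16 degrees, less where a joint would pass 70% of its speed; a pose out of reach is approached as far as the arm can. A call with a number of a shift or a turn outside -1 to 1 is refused whole. A call with a gripper value outside its range is refused whole. The fingers move at their own pace and stop on an object; FORCE is the grip in N (left out, the last holds). Time passes only in rows, so rows that repeat a pose let the fingers close. It gives the time, the measured TCP pose, the force and the opening at its end, in the units of the state.
- get_obs(): the state, without advancing time (a new reading comes with each control period).
- camera(name): name is "scene" or "top" or "wrist"; returns the picture (420x560x3 uint8, red, green, blue); there is no depth.
- calibration(name): a dict with "mtx" (3x3 intrinsics, pixels), "rvec" (rotation vector, rad) and "tvec" (3), from world to camera coordinates, as OpenCV has them. Camera axes: x right, y down, z forward; pixel columns grow to the right and rows downward; lengths in m; the calibration is good to about 2 mm. A picture is of the moment at which its call begins: read the wrist's pose just before it. calibration takes no time and is no camera call; for the wrist camera it gives the pose at the moment of the call.
- hand_in(): hands the job in, once; it reports no verdict.
The state is a dict: "clock": time; "joint_pos": joint angles; "joint_velocities": joint speeds; "tau": joint torques, N m; "position": TCP position; "ee_rot": TCP orientation; "ft_force": force on the tool from outside, world axes, zero at the start; "torque": the same for the moment, N m; "grip_width": opening from 0.0 (shut) to 1.0 (fully open).
Only numpy, scipy, OpenCV 4.12 (cv2) and the standard library are available. Lean on these libraries where they do the work, as an engineer would, in place of code of your own. Each camera call takes 0.05 s, during which the arm holds its last target.

## Working session

There is one attempt and no reset: what is moved stays moved. The work goes in short steps, Python scripts to look and compute and a shell command to move; the robot and the scene stay as the last step left them, time stands still between calls to the robot, and variables do not carry over. Pictures are saved under pics/ and viewed, and the job is handed in when it is done.

```bash
mkdir -p pics; ls; python3 - <<'E'
from workcell import *
import cv2
o=get_obs();print(o)
for n in("scene","top"):
    im=camera(n);cv2.imwrite(f"pics/{n}0.png",im[:,:,::-1]);c=calibration(n);print(n,c)
E
```

```text
pics
{'clock': 0.0, 'joint_pos': array([ 1.09641232,  0.33286346, -0.06470337,  1.46096219,  0.02160637,
        1.34987084, -0.08851354]), 'joint_velocities': array([ 0.00036932,  0.0005993 ,  0.00021526, -0.00058749, -0.0016583 ,
        0.00083051, -0.00019171]), 'tau': array([ 1.05252755e-04, -6.25452161e+01,  4.88950917e-02, -3.91602838e+01,
        1.61572709e-02,  9.83221427e-03, -2.39776728e-05]), 'position': array([ 0.27268853, -0.56195843,  0.23051122]), 'ee_rot': array([ 9.74593069e-01,  2.23981817e-01, -1.91779695e-04, -6.77399529e-04]), 'ft_force': array([-0.00650668,  0.06586311, -0.29249193]), 'torque': array([ 0.01447761, -0.0330862 ,  0.02875534]), 'grip_width': 1.001554172332704}
scene {'mtx': array([[486.24397075,   0.        , 279.2748369 ],
       [  0.        , 486.24397075, 205.38486786],
       [  0.        ,   0.        ,   1.        ]]), 'rvec': array([ 0.81071389,  2.66410843, -0.99631385]), 'tvec': array([ 0.51465248, -0.14748505,  1.71212797])}
top {'mtx': array([[424.18466962,   0.        , 279.78620616],
       [  0.        , 424.18466962, 218.76940695],
       [  0.        ,   0.        ,   1.        ]]), 'rvec': array([ 2.12196421, -2.11912787,  0.19926926]), 'tvec': array([-0.06903348,  0.5879712 ,  1.15466755])}
```

View pics/scene0.png

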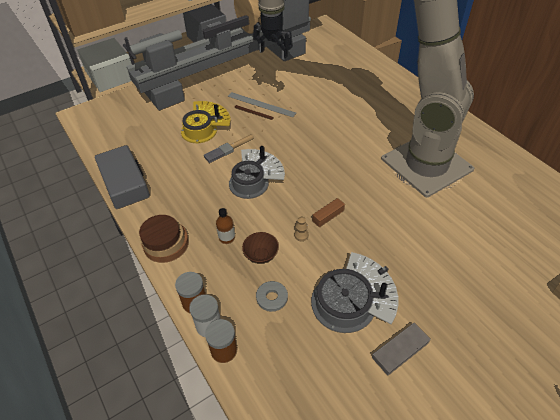

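View pics/top0.png

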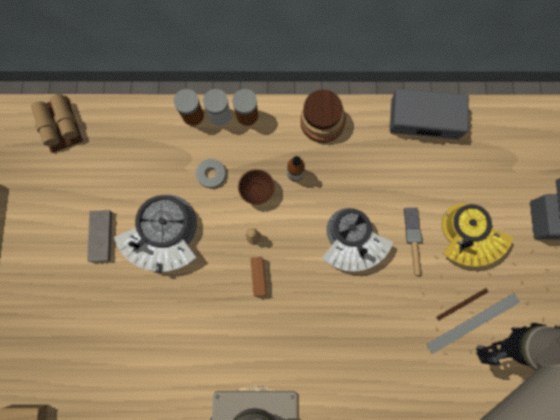

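The top view shows the grey large port at (166,221), the grey small port at (352,229) and the yellow look-alike at (470,225), which is not meant. The grey small port is the only grey one of its shape. I'll check it in close crops.

```bash
python3 - <<'E'
import cv2,numpy as np
t=cv2.imread("pics/top0.png");s=cv2.imread("pics/scene0.png")
f=lambda im,x,y,w,h,k:cv2.resize(im[y:y+h,x:x+w],(w*k,h*k),interpolation=cv2.INTER_CUBIC)
a=f(t,105,185,100,100,4);b=f(t,310,195,100,100,4)
cv2.imwrite("pics/c1.png",np.hstack([a,b]))
a=f(s,300,240,110,100,4)[:, :400];b=f(s,215,130,100,100,4)
cv2.imwrite("pics/c2.png",np.hstack([a,b]))
E
```

```text
(no output)
```

View pics/c1.png

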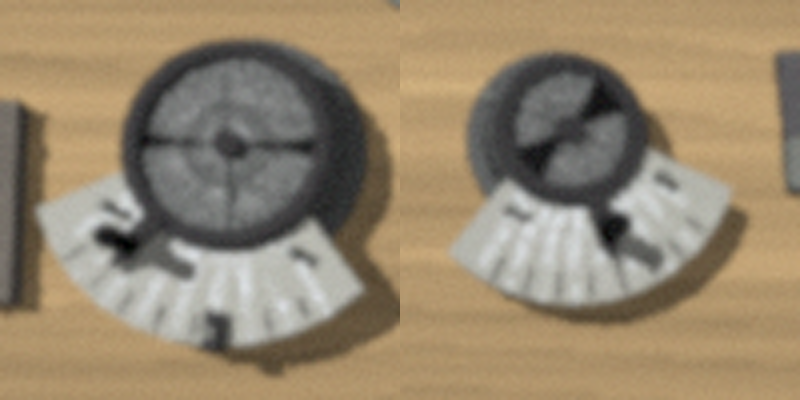

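View pics/c2.png

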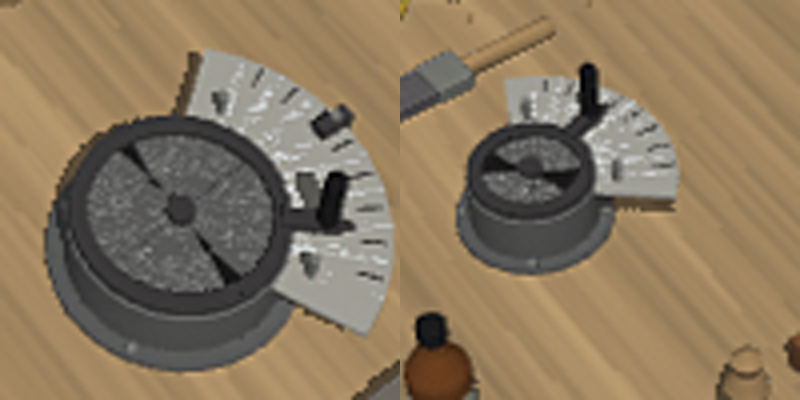

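Large port: the lever is lower-left with its handle top at about (131,244). The dark tab is at the bottom at about (159,267), so it lies counterclockwise of the lever. Small port: the lever is at about 5 o'clock with the handle at about (364,251), so shut is clockwise, towards the left pin. Next I'll triangulate these.

```bash
cat >h.py <<'E'
import cv2,numpy as np
from workcell import *
def ray(c,p):
    R=cv2.Rodrigues(c['rvec'])[0];C=-R.T@c['tvec']
    u=cv2.undistortPoints(np.array([[p]],float),c['mtx'],None)[0,0]
    return C,R.T@np.array([u[0],u[1],1.])
def onz(c,p,z):
    C,d=ray(c,p);return C+d*(z-C[2])/d[2]
def tri(c1,p1,c2,p2):
    C1,d1=ray(c1,p1);C2,d2=ray(c2,p2)
    s=np.linalg.lstsq(np.c_[d1,-d2],C2-C1,rcond=None)[0]
    a,b=C1+s[0]*d1,C2+s[1]*d2;return (a+b)/2,np.linalg.norm(a-b)
def ang(v): return np.arctan2(v[1],v[0])
E
python3 - <<'E'
from h import *
np.set_printoptions(precision=4,suppress=True)
t=calibration("top");s=calibration("scene")
P={'Lhub':((163.2,221.2),(345.2,292.5),.061),'Lhandle':((130.75,244.2),(384.5,284.5),.115),'tab':((159,267.),(383.2,270),.060),'Shub':((353,227.5),(248,171.7),.061),'Shandle':((364,251),(262,147),.115)}
for k,(a,b,z) in P.items(): print(k,onz(t,a,z),onz(s,b,z),*tri(t,a,s,b))
# dark ring / white shelf extents in top
for n,(a,b,z) in P.items():
  pass
for nm,h,l in(('L','Lhub','Lhandle'),('S','Shub','Shandle')):
  for cc,i in((t,0),(s,1)):
    v=onz(cc,P[l][i],.115)-onz(cc,P[h][i],.061);print(nm,i,'r',np.hypot(*v[:2]),'ang',ang(v))
for cc,i in((t,0),(s,1)):
    v=onz(cc,P['tab'][i],.06)-onz(cc,P['Lhub'][i],.061);print('tab',np.hypot(*v[:2]),ang(v))
# stop pins
for nm,h,pins in(('L','Lhub',[(134,237),(181,248.5)]),('S','Shub',[(339.5,248.5),(376.5,241)])):
  for p in pins:
    v=onz(t,p,.068)-onz(t,P[h][0],.061);print(nm,'pin',np.hypot(*v[:2]),ang(v))
E
```

```text
Lhub [0.5797 0.2629 0.061 ] [0.5842 0.2749 0.061 ] [0.5804 0.2681 0.0482] 0.004578526630469818
Lhandle [0.5068 0.3314 0.115 ] [0.5088 0.3357 0.115 ] [0.5069 0.3336 0.1104] 0.0013639956829047425
tab [0.4501 0.268  0.06  ] [0.4514 0.2774 0.06  ] [0.4488 0.2723 0.0514] 0.005296958354301573
Shub [ 0.5622 -0.2754  0.061 ] [ 0.5646 -0.2658  0.061 ] [ 0.562  -0.2755  0.0522] 0.004403696961400826
Shandle [ 0.4893 -0.2935  0.115 ] [ 0.4914 -0.2902  0.115 ] [ 0.4895 -0.2941  0.1112] 0.0005507079926398724
L 0 r 0.10006875317351292 ang 2.3872721411643933
L 1 r 0.09695707199552697 ang 2.463068512092695
S 0 r 0.07511390133989064 ang -2.8982301250994076
S 1 r 0.07719873382640674 ang -2.8191612556545067
tab 0.12967733718868352 3.1026757595755297
tab 0.13283415124441902 3.1225210201002347
L pin 0.09040238268746209 2.110546043642106
L pin 0.09646870777560929 -2.5247848803936734
S pin 0.07296670476098276 2.5507461912583764
S pin 0.0745320722648266 -2.127780171586868
```

Against the given sizes:

| Point | Measured | Given |
|---|---|---|
| Large handle radius | 98.5 mm | 97 mm |
| Tab radius | 132 mm | 120–147 mm |
| Small handle radius | 75 mm | 77 mm |

These are plausible. The large lever needs about +0.70 rad counterclockwise. I'll shut the jaws, go over the small port and take a wrist look.

```bash
python3 -m handwheel '[{"jaw":0,"delta_pos":[0.287,-0.185,0],"turn":0},{"jaw":0,"delta_pos":[0.287,-0.185,0],"turn":0},{"jaw":0,"delta_pos":[0.287,-0.185,0],"turn":0},{"jaw":0,"delta_pos":[0.287,-0.185,0],"turn":0},{"jaw":0,"delta_pos":[0.287,-0.185,0],"turn":0},{"jaw":0,"delta_pos":[0.287,-0.185,0],"turn":0},{"jaw":0,"delta_pos":[0.287,-0.185,0],"turn":0},{"jaw":0,"delta_pos":[0.287,-0.185,0],"turn":0},{"jaw":0,"delta_pos":[0.287,-0.185,0],"turn":0},{"jaw":0,"delta_pos":[0.287,-0.185,0],"turn":0}]' 20
python3 - <<'E'
from h import *
print(get_obs()['position'],get_obs()['ee_rot'],get_obs()['grip_width'])
c=calibration("wrist");im=camera("wrist");cv2.imwrite("pics/w1.png",im[:,:,::-1]);print(c)
E
```

```text
clock: 0.93
position: [0.4522, -0.2667, 0.2312]
ee_rot: [0.974, 0.227, 0.0, -0.0]
ft_force: [0.8, -0.3, 0.0]
grip_width: -0.004
[ 0.4522449  -0.26672096  0.23124799] [ 9.73849652e-01  2.27192907e-01  2.85788003e-04 -3.94970615e-04] -0.0038841205755411495
{'mtx': array([[356.95111561,   0.        , 279.94463038],
       [  0.        , 356.95111561, 210.18901697],
       [  0.        ,   0.        ,   1.        ]]), 'rvec': array([-2.4330428 ,  1.51307717,  0.24190349]), 'tvec': array([-0.44005351,  0.23270575,  0.47149138])}
```

View pics/w1.png

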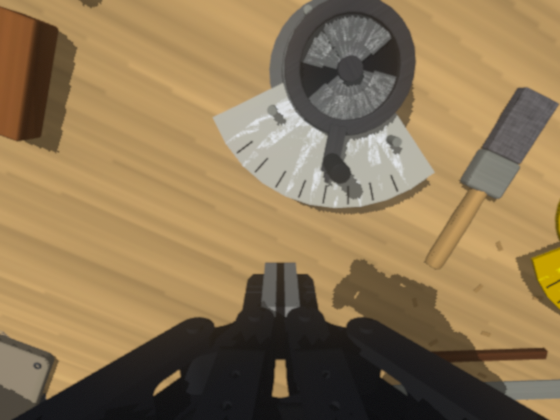

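The wrist view shows the small grey port: hub at about (350,69), handle top at about (337,171), left (shut) pin at (276,113) and right pin at (394,142). There is nothing loose near the arc. Next I'll measure it and look over the large port.

```bash
python3 - <<'E'
from h import *
np.set_printoptions(precision=4,suppress=True)
c=calibration("wrist")
C=cv2.imread("pics/w1.png")
for z in(.05,.061): print('hub',onz(c,(350,69),z))
# ring outer circle
g=cv2.cvtColor(C,cv2.COLOR_BGR2GRAY)
ctr=onz(c,(350,65.5),.061);print('ring ctr',ctr,'left edge',onz(c,(285,66),.061),'right',onz(c,(415,66),.061))
print('handle',onz(c,(339,175),.115),onz(c,(336,160),.115))
for p in((276,113),(394,142)):
    v=onz(c,p,.066);print('pin',v)
E
cv=1; python3 - <<'E'
import cv2
a=cv2.imread("pics/w1.png")[0:220,200:440];cv2.imwrite("pics/w1c.png",cv2.resize(a,None,fx=2.7,fy=2.7,interpolation=2))
E
```

```text
hub [ 0.5668 -0.2799  0.05  ]
hub [ 0.5654 -0.2784  0.061 ]
ring ctr [ 0.5677 -0.2771  0.061 ] left edge [ 0.544  -0.2295  0.061 ] right [ 0.5907 -0.3251  0.061 ]
handle [ 0.4905 -0.3     0.115 ] [ 0.4994 -0.2926  0.115 ]
pin [ 0.5076 -0.239   0.066 ]
pin [ 0.5304 -0.3405  0.066 ]
```

View pics/w1c.png

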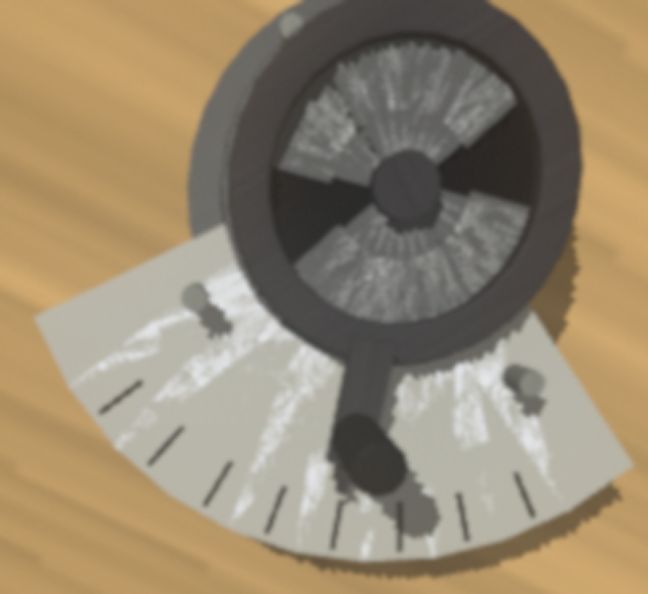

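```bash
python3 -m handwheel '[{"jaw":0,"delta_pos":[0.26,-0.4,0],"turn":0},{"jaw":0,"delta_pos":[0.26,-0.4,0],"turn":0},{"jaw":0,"delta_pos":[0.26,-0.47,0],"turn":0},{"jaw":0,"delta_pos":[0.26,-0.47,0],"turn":0},{"jaw":0,"delta_pos":[0.26,-0.47,0],"turn":0},{"jaw":0,"delta_pos":[0.26,-0.47,0],"turn":0},{"jaw":0,"delta_pos":[0.26,-0.47,0],"turn":0},{"jaw":0,"delta_pos":[0.26,-0.47,0],"turn":0},{"jaw":0,"delta_pos":[0.26,-0.47,0],"turn":0},{"jaw":0,"delta_pos":[0.26,-0.47,0],"turn":0}]'
python3 -m handwheel '[{"jaw":0,"delta_pos":[0,-0.02,0],"turn":0},{"jaw":0,"delta_pos":[0,-0.08,0],"turn":0},{"jaw":0,"delta_pos":[0,-0.08,0],"turn":0},{"jaw":0,"delta_pos":[0,-0.08,0],"turn":0},{"jaw":0,"delta_pos":[0,-0.08,0],"turn":0},{"jaw":0,"delta_pos":[0,-0.08,0],"turn":0}]'
python3 - <<'E'
from h import *
print(get_obs()['position'],get_obs()['ee_rot'],get_obs()['grip_width'])
c=calibration("wrist");np.savez("w2.npz",**c);im=camera("wrist");cv2.imwrite("pics/w2.png",im[:,:,::-1])
E
```

```text
clock: 1.82
position: [0.4744, 0.1452, 0.2314]
ee_rot: [0.975, 0.222, 0.0, 0.0]
ft_force: [1.0, 0.2, 1.0]
grip_width: -0.002
clock: 2.32
position: [0.4401, 0.2153, 0.231]
ee_rot: [0.975, 0.223, -0.0, 0.0]
ft_force: [0.1, -0.6, 0.6]
grip_width: 0.001
[0.4401256  0.21528416 0.23103982] [ 9.74885150e-01  2.22707893e-01 -1.56314217e-04  3.37024093e-04] 0.0009417584423857116
```

View pics/w2.png

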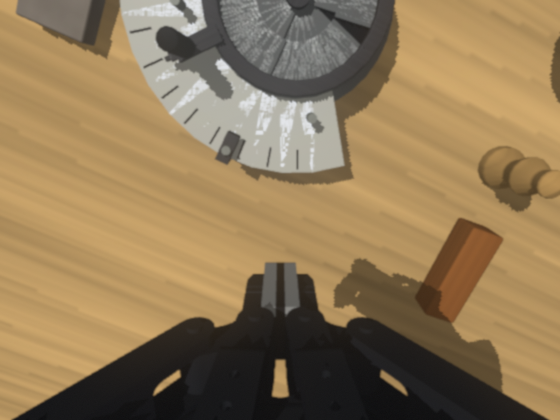

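Over the large port: hub at about (300,3), handle at about (172,41), tab at about (230,147), right pin at (314,122), stone at upper left. Nothing is loose along the arc.

```bash
python3 - <<'E'
from h import *
np.set_printoptions(precision=4,suppress=True)
c=calibration("wrist")
hub=onz(c,(300,2),.05);print('hub',hub)
for n,p,z in(('tab',(230,147),.06),('pinR',(313,119),.067),('pinL',(183,7),.067),('handle a',(166,38),.115),('handle b',(175,42),.115),('leverroot',(222,37),.06)):
    q=onz(c,p,z);v=(q-hub)[:2];print(n,q,np.hypot(*v),ang(v)%6.2832)
R=cv2.Rodrigues(c['rvec'])[0];print('cam',-R.T@c['tvec'])
a=cv2.imread("pics/w2.png")[0:180,110:390];cv2.imwrite("pics/w2c.png",cv2.resize(a,None,fx=2.8,fy=2.8,interpolation=2))
E
```

```text
hub [0.5826 0.2644 0.05  ]
tab [0.4532 0.2688 0.06  ] 0.12949892013978853 3.1076590775737225
pinR [0.5062 0.2148 0.067 ] 0.09112355011244949 3.7171946720594033
pinL [0.5371 0.3429 0.067 ] 0.09072099163210715 2.096649840061616
handle a [0.5113 0.3319 0.115 ] 0.0981622655427794 2.3843879549409692
handle b [0.5116 0.3256 0.115 ] 0.09375848692133158 2.4303909349465957
leverroot [0.5312 0.3092 0.06  ] 0.06820004181473048 2.425416263277127
cam [0.5125 0.2486 0.3754]
```

View pics/w2c.png

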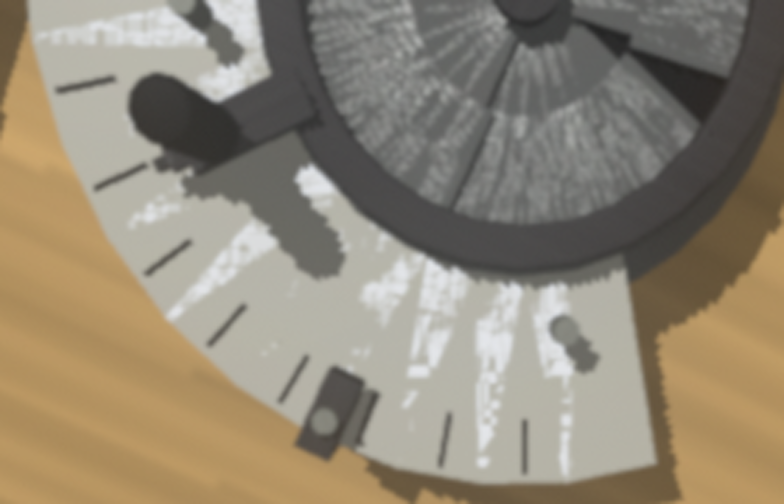

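```bash
python3 -m handwheel '[{"jaw":0,"delta_pos":[0.143,-0.086,0],"turn":-0.24},{"jaw":0,"delta_pos":[0.143,-0.086,0],"turn":-0.24},{"jaw":0,"delta_pos":[0.143,-0.086,0],"turn":-0.24},{"jaw":0,"delta_pos":[0.143,-0.086,0],"turn":-0.24},{"jaw":0,"delta_pos":[0.143,-0.086,0],"turn":-0.24},{"jaw":0,"delta_pos":[0.143,-0.086,0],"turn":-0.24},{"jaw":0,"delta_pos":[0.143,-0.086,0],"turn":-0.24},{"jaw":0,"delta_pos":[0.143,-0.086,0],"turn":-0.24},{"jaw":0,"delta_pos":[0.143,-0.086,0],"turn":-0.24}]'
python3 - <<'E'
from h import *
np.set_printoptions(precision=4,suppress=True)
print(get_obs()['position'],get_obs()['joint_pos'])
c=calibration("wrist");im=camera("wrist");cv2.imwrite("pics/w3.png",im[:,:,::-1]);cv2.imwrite("pics/s3.png",camera("scene")[:,:,::-1])
E
```

```text
clock: 3.12
position: [0.5311, 0.3556, 0.2313]
ee_rot: [0.825, 0.564, -0.0, 0.0]
ft_force: [-0.1, -0.5, 0.5]
grip_width: 0.001
[0.5311 0.3556 0.2313] [-0.0437  0.5007 -0.8744  1.3845  0.3819  1.4305 -1.2804]
```

View pics/w3.png

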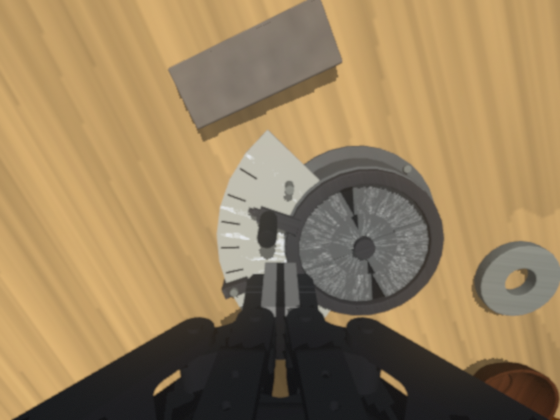

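View pics/s3.png

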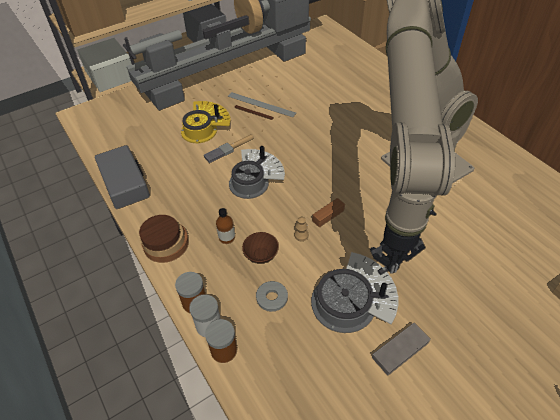

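```bash
python3 - <<'E'
from h import *
np.set_printoptions(precision=4,suppress=True)
c=calibration("wrist")
hub=onz(c,(363.5,248),.05);print('hub',hub)
for n,p,z in(('pinL',(289,186),.067),('handle a',(267,214),.115),('handle b',(267,243),.115),):
    q=onz(c,p,z);v=(q-hub)[:2];print(n,q,np.hypot(*v),ang(v)%6.2832)
for q in([.5311,.3556,.2313],[.5311,.3556,.08],[.51,.331,.115],[.51,.331,.064]): print(cv2.projectPoints(np.array([q]),c['rvec'],c['tvec'],c['mtx'],None)[0].ravel())
s=calibration("scene")
print(cv2.projectPoints(np.array([[.5311,.3556,.2313]]),s['rvec'],s['tvec'],s['mtx'],None)[0].ravel())
a=cv2.imread("pics/w3.png")[120:320,190:390];cv2.imwrite("pics/w3c.png",cv2.resize(a,None,fx=3,fy=3,interpolation=2))
E
```

```text
hub [0.585  0.2629 0.05  ]
pinL [0.5395 0.3533 0.067 ] 0.10120983287214272 2.037520483968385
handle a [0.5189 0.3504 0.115 ] 0.10965481743489386 2.2175165231772214
handle b [0.5099 0.3279 0.115 ] 0.0993067868826484 2.428317219352641
[279.0575 276.7475]
[279.2893 190.7016]
[265.6311 239.5574]
[267.6725 218.1724]
[390.1061 269.1768]
```

View pics/w3c.png

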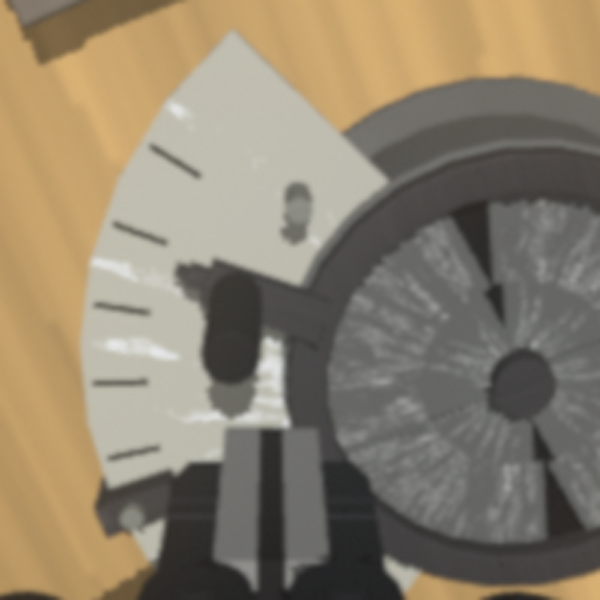

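The views agree: handle at about (.510,.3285), axis at about (.583,.265), angle about 2.43. Now I'll descend beside the handle with the tips at 80 mm, above the pins and tab.

```bash
python3 -m handwheel '[{"jaw":0,"delta_pos":[0,0,0.03],"turn":0},{"jaw":0,"delta_pos":[0,0,0.06],"turn":0},{"jaw":0,"delta_pos":[0,0,0.09],"turn":0},{"jaw":0,"delta_pos":[0,0,0.12],"turn":0},{"jaw":0,"delta_pos":[0,0,0.14],"turn":0},{"jaw":0,"delta_pos":[0,0,0.15],"turn":0},{"jaw":0,"delta_pos":[0,0,0.15],"turn":0},{"jaw":0,"delta_pos":[0,0,0.15],"turn":0}]'
python3 -m handwheel '[{"jaw":0,"delta_pos":[-0.003,-0.003,0],"turn":0},{"jaw":0,"delta_pos":[-0.006,-0.006,0],"turn":0},{"jaw":0,"delta_pos":[-0.009,-0.009,0],"turn":0},{"jaw":0,"delta_pos":[-0.012,-0.01,0],"turn":0},{"jaw":0,"delta_pos":[-0.015,-0.01,0],"turn":0},{"jaw":0,"delta_pos":[-0.018,-0.01,0],"turn":0},{"jaw":0,"delta_pos":[-0.021,-0.011,0],"turn":0},{"jaw":0,"delta_pos":[-0.024,-0.012,0],"turn":0}]'
python3 - <<'E'
from h import *
c=calibration("wrist");im=camera("wrist");cv2.imwrite("pics/w4.png",im[:,:,::-1])
E
```

```text
clock: 3.88
position: [0.5307, 0.357, 0.0822]
ee_rot: [0.824, 0.567, 0.0, 0.0]
ft_force: [-0.4, 0.9, 0.2]
grip_width: -0.001
clock: 4.55
position: [0.51, 0.3402, 0.082]
ee_rot: [0.823, 0.567, 0.001, -0.001]
ft_force: [-1.4, 4.4, 1.1]
grip_width: 0.003
```

View pics/w4.png

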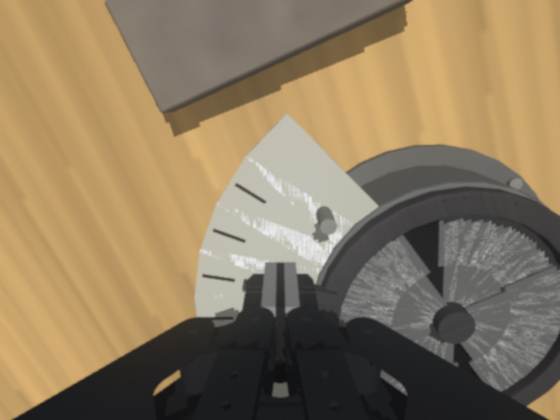

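Contact shows at about 4 N, which matches the dry friction. I'll continue round the arc.

```bash
python3 -m handwheel '[{"jaw":0,"delta_pos":[-0.003,-0.001,0],"turn":0},{"jaw":0,"delta_pos":[-0.006,-0.002,0],"turn":0},{"jaw":0,"delta_pos":[-0.009,-0.003,0],"turn":0},{"jaw":0,"delta_pos":[-0.012,-0.003,0],"turn":0},{"jaw":0,"delta_pos":[-0.015,-0.004,0],"turn":0},{"jaw":0,"delta_pos":[-0.018,-0.004,0],"turn":0},{"jaw":0,"delta_pos":[-0.021,-0.004,0],"turn":0},{"jaw":0,"delta_pos":[-0.024,-0.004,0],"turn":0},{"jaw":0,"delta_pos":[-0.027,-0.004,0],"turn":0},{"jaw":0,"delta_pos":[-0.03,-0.003,0],"turn":0}]'
python3 - <<'E'
from h import *
cv2.imwrite("pics/s5.png",camera("scene")[:,:,::-1])
cv2.imwrite("pics/t5.png",camera("top")[:,:,::-1])
a=cv2.imread("pics/s5.png")[230:330,300:420];b=cv2.imread("pics/t5.png")[185:285,105:225]
cv2.imwrite("pics/c5.png",np.hstack([cv2.resize(q,None,fx=3.3,fy=3.3,interpolation=2) for q in(a,b)]))
E
```

```text
clock: 5.43
position: [0.4966, 0.3116, 0.0811]
ee_rot: [0.824, 0.567, -0.0, -0.0]
ft_force: [-1.8, 4.3, -0.2]
grip_width: 0.0
```

View pics/c5.png

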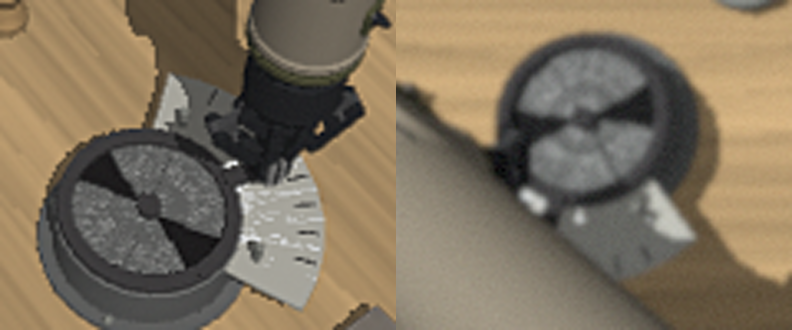

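The large ring is turning and the lever is at about 2.84 rad by contact geometry. I'll go another 18 mm, then back off and look.

```bash
python3 -m handwheel '[{"jaw":0,"delta_pos":[-0.003,0.001,0],"turn":0},{"jaw":0,"delta_pos":[-0.006,0.002,0],"turn":0},{"jaw":0,"delta_pos":[-0.009,0.002,0],"turn":0},{"jaw":0,"delta_pos":[-0.012,0.003,0],"turn":0},{"jaw":0,"delta_pos":[-0.015,0.003,0],"turn":0},{"jaw":0,"delta_pos":[-0.018,0.004,0],"turn":0},{"jaw":0,"delta_pos":[-0.018,0.004,0],"turn":0}]'
python3 -m handwheel '[{"jaw":0,"delta_pos":[0.01,0,0],"turn":0},{"jaw":0,"delta_pos":[0.04,0,-0.02],"turn":0},{"jaw":0,"delta_pos":[0.06,0,-0.05],"turn":0},{"jaw":0,"delta_pos":[0.06,0,-0.09],"turn":0},{"jaw":0,"delta_pos":[0.03,0,-0.13],"turn":0},{"jaw":0,"delta_pos":[0,0,-0.15],"turn":0},{"jaw":0,"delta_pos":[-0.04,0,-0.15],"turn":0},{"jaw":0,"delta_pos":[-0.06,0,-0.15],"turn":0},{"jaw":0,"delta_pos":[-0.06,0,-0.15],"turn":0},{"jaw":0,"delta_pos":[-0.06,0,-0.15],"turn":0}]'
python3 - <<'E'
from h import *
c=calibration("wrist");np.savez("w6.npz",**c);cv2.imwrite("pics/w6.png",camera("wrist")[:,:,::-1])
E
```

```text
clock: 6.12
position: [0.4945, 0.2925, 0.0812]
ee_rot: [0.824, 0.567, -0.0, 0.0]
ft_force: [-0.4, 0.1, -0.3]
grip_width: 0.001
clock: 6.95
position: [0.4735, 0.2365, 0.2318]
ee_rot: [0.824, 0.566, 0.0, 0.001]
ft_force: [0.6, 1.5, 0.1]
grip_width: 0.0
```

View pics/w6.png

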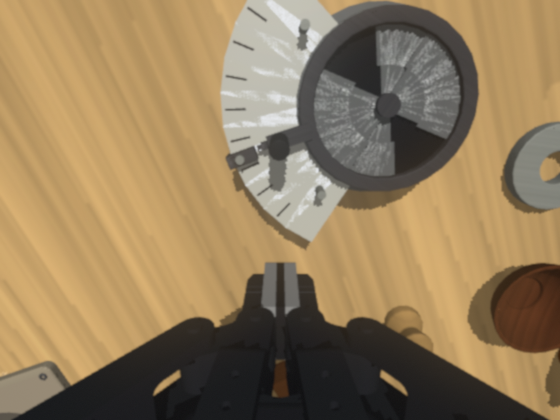

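The pointer is now right beside the tab, with the tab at about (242,158) and the handle at about (279,147). I'll zoom in and measure.

```bash
python3 - <<'E'
import cv2
a=cv2.imread("pics/w6.png")[85:185,215:335];cv2.imwrite("pics/w6c.png",cv2.resize(a,None,fx=6,fy=6,interpolation=2))
E
```

```text
(no output)
```

View pics/w6c.png

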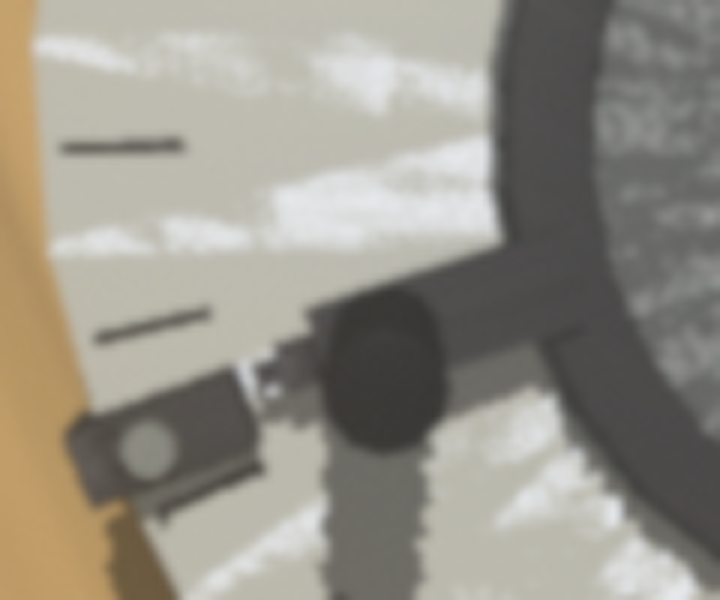

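```bash
python3 - <<'E'
from h import *
np.set_printoptions(precision=4,suppress=True)
c=dict(np.load("w6.npz"))
im=cv2.imread("pics/w6.png")
A=onz(c,(388.5,105),.05)
# ring outer circle sampling at z=.061: left/right/top/bottom extents
E=[onz(c,p,.061) for p in((297.5,96),(478,96),(388,2.5),(385,190))]
print('hub',A,'ringext',(E[0]+E[1])/2,(E[2]+E[3])/2,[np.linalg.norm(E[0]-E[1]),np.linalg.norm(E[2]-E[3])])
f=lambda x,y:(215+x/6,85+y/6)
Q={'tab in':(f(246,405),.06),'tab mid':(f(160,440),.06),'screw':(f(149,448),.064),'ptr tip?':(f(270,377),.06),'handle':(f(387,395),.115),'handle up':(f(387,345),.09),'lev up1':(f(310,312),.064),'lev up2':(f(490,247),.064),'lev lo':(f(446,390),.064),'lev lo2':(f(575,330),.064)}
for ax in(A,np.array([.5815,.2665,0])):
  for k,(p,z) in Q.items():
    q=onz(c,p,z);v=(q-ax)[:2];print(k,q,round(np.hypot(*v),4),round(ang(v)%6.2832,3))
E
```

```text
hub [0.5883 0.2664 0.05  ] ringext [0.5868 0.2751 0.061 ] [0.5841 0.2697 0.061 ] [np.float64(0.15190400530722756), np.float64(0.1516365717250655)]
tab in [0.4653 0.2709 0.06  ] 0.1231 3.105
tab mid [0.4515 0.2707 0.06  ] 0.1369 3.11
screw [0.4501 0.2707 0.064 ] 0.1383 3.11
ptr tip? [0.4702 0.2735 0.06  ] 0.1184 3.082
handle [0.4882 0.2726 0.115 ] 0.1003 3.079
handle up [0.4892 0.2752 0.09  ] 0.0995 3.052
lev up1 [0.4794 0.2805 0.064 ] 0.1098 3.013
lev up2 [0.5067 0.2797 0.064 ] 0.0827 2.98
lev lo [0.4937 0.263  0.064 ] 0.0947 3.178
lev lo2 [0.5141 0.2644 0.064 ] 0.0743 3.169
tab in [0.4653 0.2709 0.06  ] 0.1163 3.103
tab mid [0.4515 0.2707 0.06  ] 0.1301 3.109
screw [0.4501 0.2707 0.064 ] 0.1314 3.11
ptr tip? [0.4702 0.2735 0.06  ] 0.1116 3.079
handle [0.4882 0.2726 0.115 ] 0.0935 3.076
handle up [0.4892 0.2752 0.09  ] 0.0927 3.047
lev up1 [0.4794 0.2805 0.064 ] 0.103 3.006
lev up2 [0.5067 0.2797 0.064 ] 0.076 2.967
lev lo [0.4937 0.263  0.064 ] 0.0879 3.182
lev lo2 [0.5141 0.2644 0.064 ] 0.0674 3.173
```

The pointer, handle and lever midline all give about 3.08 rad and the tab about 3.108. It is about 3 mm short, inside the 7 mm tolerance, but I'll nudge it gently to centre it.

```bash
python3 -m handwheel '[{"jaw":0,"delta_pos":[0.04,0,0],"turn":0},{"jaw":0,"delta_pos":[0.08,0,0],"turn":0},{"jaw":0,"delta_pos":[0.08,0,0.03],"turn":0},{"jaw":0,"delta_pos":[0.08,0,0.06],"turn":0},{"jaw":0,"delta_pos":[0.08,0,0.09],"turn":0},{"jaw":0,"delta_pos":[0.08,0,0.12],"turn":0},{"jaw":0,"delta_pos":[0.08,0,0.14],"turn":0},{"jaw":0,"delta_pos":[0.08,0,0.15],"turn":0},{"jaw":0,"delta_pos":[0.075,0,0.15],"turn":0},{"jaw":0,"delta_pos":[0.07,0,0.15],"turn":0}]'
python3 -m handwheel '[{"jaw":0,"delta_pos":[-0.003,0,0],"turn":0},{"jaw":0,"delta_pos":[-0.006,0,0],"turn":0},{"jaw":0,"delta_pos":[-0.008,0,0],"turn":0},{"jaw":0,"delta_pos":[-0.009,0,0],"turn":0},{"jaw":0,"delta_pos":[-0.01,0,0],"turn":0},{"jaw":0,"delta_pos":[-0.01,0,0],"turn":0}]'
python3 -m handwheel '[{"jaw":0,"delta_pos":[-0.0005,0,0],"turn":0},{"jaw":0,"delta_pos":[-0.001,0,0],"turn":0},{"jaw":0,"delta_pos":[-0.0015,0,0],"turn":0},{"jaw":0,"delta_pos":[-0.002,0,0],"turn":0}]'
```

```text
clock: 7.83
position: [0.4976, 0.3041, 0.0816]
ee_rot: [0.823, 0.568, -0.0, -0.001]
ft_force: [0.2, 0.0, 0.0]
grip_width: -0.001
clock: 8.33
position: [0.4945, 0.2934, 0.0816]
ee_rot: [0.824, 0.567, 0.0, 0.0]
ft_force: [-0.3, -0.4, 0.3]
grip_width: -0.0
clock: 8.67
position: [0.4939, 0.2923, 0.0814]
ee_rot: [0.824, 0.567, 0.001, -0.0]
ft_force: [3.1, 2.2, -2.0]
grip_width: -0.002
```

```bash
python3 -m handwheel '[{"jaw":0,"delta_pos":[-0.0005,0,0],"turn":0},{"jaw":0,"delta_pos":[-0.001,0,0],"turn":0},{"jaw":0,"delta_pos":[-0.0015,0,0],"turn":0},{"jaw":0,"delta_pos":[-0.002,0,0],"turn":0},{"jaw":0,"delta_pos":[-0.002,0,0],"turn":0}]'
```

```text
clock: 9.08
position: [0.4933, 0.2898, 0.0815]
ee_rot: [0.824, 0.567, 0.0, 0.0]
ft_force: [3.7, 2.5, 0.5]
grip_width: -0.003
```

```bash
python3 -m handwheel '[{"jaw":0,"delta_pos":[0.01,0,0],"turn":0},{"jaw":0,"delta_pos":[0.04,0,-0.02],"turn":0},{"jaw":0,"delta_pos":[0.06,0,-0.05],"turn":0},{"jaw":0,"delta_pos":[0.05,0,-0.09],"turn":0},{"jaw":0,"delta_pos":[0.02,0,-0.12],"turn":0},{"jaw":0,"delta_pos":[-0.02,0,-0.12],"turn":0},{"jaw":0,"delta_pos":[-0.05,0.0,-0.12],"turn":0},{"jaw":0,"delta_pos":[-0.05,0.0,-0.12],"turn":0},{"jaw":0,"delta_pos":[-0.05,0.0,-0.12],"turn":0},{"jaw":0,"delta_pos":[-0.05,0.0,-0.12],"turn":0}]'
python3 - <<'E'
from h import *
c=calibration("wrist");np.savez("w7.npz",**c);cv2.imwrite("pics/w7.png",camera("wrist")[:,:,::-1])
im=cv2.imread("pics/w7.png")
p=cv2.projectPoints(np.array([[.465,.271,.06]]),c['rvec'],c['tvec'],c['mtx'],None)[0].ravel();print(p)
x,y=int(p[0]),int(p[1]);x0,y0=max(0,x-50),max(0,y-50);print(x0,y0);cv2.imwrite("pics/w7c.png",cv2.resize(im[y0:y0+100,x0:x0+130],None,fx=6,fy=6,interpolation=2))
E
```

```text
clock: 9.92
position: [0.475, 0.2438, 0.2014]
ee_rot: [0.824, 0.567, -0.0, -0.0]
ft_force: [0.4, 0.2, 0.3]
grip_width: -0.003
[255.48838365 167.53217648]
205 117
```

View pics/w7c.png

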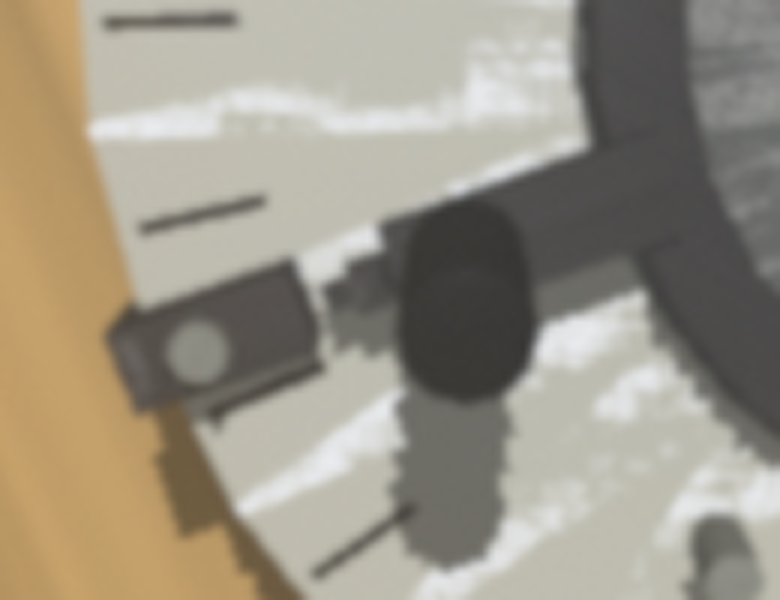

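The pointer is now aligned with the middle of the tab, offset well under 1 mm in the crop. Next I'll travel to the −y side of the small lever at safe height.

```bash
python3 -m handwheel '[{"jaw":0,"delta_pos":[-0.265,0.108,-0.03],"turn":0},{"jaw":0,"delta_pos":[-0.265,0.108,-0.03],"turn":0},{"jaw":0,"delta_pos":[-0.531,0.216,-0.03],"turn":-0.08},{"jaw":0,"delta_pos":[-0.531,0.216,-0.03],"turn":-0.08},{"jaw":0,"delta_pos":[-0.531,0.216,-0.03],"turn":-0.08},{"jaw":0,"delta_pos":[-0.531,0.216,-0.03],"turn":-0.08},{"jaw":0,"delta_pos":[-0.531,0.216,-0.03],"turn":-0.08},{"jaw":0,"delta_pos":[-0.531,0.216,-0.03],"turn":-0.08},{"jaw":0,"delta_pos":[-0.531,0.216,-0.03],"turn":-0.08},{"jaw":0,"delta_pos":[-0.531,0.216,-0.03],"turn":-0.08}]'; python3 -c "from workcell import *;print(get_obs()['joint_pos'].round(2))"
```

```text
clock: 10.8
position: [0.4844, -0.1568, 0.2238]
ee_rot: [0.745, 0.667, 0.0, -0.0]
ft_force: [0.8, 0.5, -0.8]
grip_width: 0.002
[ 0.89  0.14 -0.72  1.74  0.1   1.3   0.04]
```

```bash
python3 -m handwheel '[{"jaw":0,"delta_pos":[-0.171,0.0216,0],"turn":0},{"jaw":0,"delta_pos":[-0.171,0.0216,0],"turn":0},{"jaw":0,"delta_pos":[-0.171,0.0216,0],"turn":0},{"jaw":0,"delta_pos":[-0.171,0.0216,0],"turn":0},{"jaw":0,"delta_pos":[-0.171,0.0216,0],"turn":0},{"jaw":0,"delta_pos":[-0.171,0.0216,0],"turn":0},{"jaw":0,"delta_pos":[-0.171,0.0216,0],"turn":0},{"jaw":0,"delta_pos":[-0.171,0.0216,0],"turn":0}]'
python3 - <<'E'
from h import *
np.set_printoptions(precision=4,suppress=True)
c=calibration("wrist");np.savez("w8.npz",**c);cv2.imwrite("pics/w8.png",camera("wrist")[:,:,::-1])
print(get_obs()['joint_pos'],get_obs()['position'])
for q in([.487,-.329,.08],[.491,-.297,.115],[.5655,-.279,.05]): print(cv2.projectPoints(np.array([q]),c['rvec'],c['tvec'],c['mtx'],None)[0].ravel())
E
```

```text
clock: 11.47
position: [0.4872, -0.3262, 0.2235]
ee_rot: [0.745, 0.667, 0.0, -0.0]
ft_force: [0.3, 0.4, 0.2]
grip_width: 0.005
[ 1.0066  0.3096 -0.6041  1.5529  0.1783  1.335   0.2727] [ 0.487  -0.3263  0.2238]
[279.4418 196.0951]
[279.9628 165.9876]
[363.0668 121.8393]
```

View pics/w8.png

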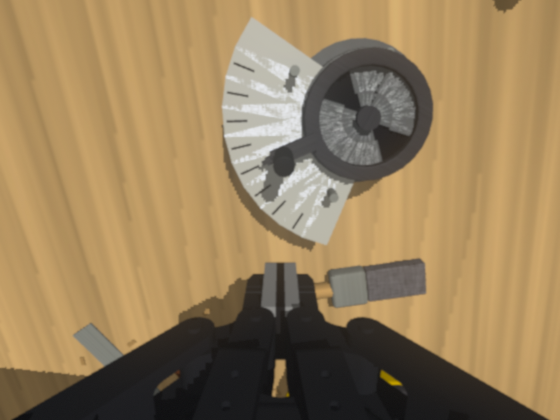

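The handle top is at about (284,164) against a predicted (280,166), so the tool is laterally aligned and about 12 mm clear. I'll descend and push gently.

```bash
python3 -m handwheel '[{"jaw":0,"delta_pos":[0,0,0.03],"turn":0},{"jaw":0,"delta_pos":[0,0,0.06],"turn":0},{"jaw":0,"delta_pos":[0,0,0.09],"turn":0},{"jaw":0,"delta_pos":[0,0,0.12],"turn":0},{"jaw":0,"delta_pos":[0,0,0.135],"turn":0},{"jaw":0,"delta_pos":[0,0,0.142],"turn":0},{"jaw":0,"delta_pos":[0.002,0,0.142],"turn":0},{"jaw":0,"delta_pos":[0.004,0,0.142],"turn":0}]'
python3 -m handwheel '[{"jaw":0,"delta_pos":[0.003,0,0],"turn":0},{"jaw":0,"delta_pos":[0.006,0,0],"turn":0},{"jaw":0,"delta_pos":[0.009,0,0],"turn":0},{"jaw":0,"delta_pos":[0.012,0,0],"turn":0},{"jaw":0,"delta_pos":[0.015,0,0],"turn":0},{"jaw":0,"delta_pos":[0.018,0,0],"turn":0},{"jaw":0,"delta_pos":[0.021,0,0],"turn":0},{"jaw":0,"delta_pos":[0.024,0,0],"turn":0},{"jaw":0,"delta_pos":[0.027,0,0],"turn":0},{"jaw":0,"delta_pos":[0.03,0,0],"turn":0}]'
```

```text
clock: 12.18
position: [0.4871, -0.3239, 0.0828]
ee_rot: [0.746, 0.666, 0.0, 0.001]
ft_force: [-0.3, 0.2, 0.0]
grip_width: -0.002
clock: 13.02
position: [0.4882, -0.2962, 0.0817]
ee_rot: [0.747, 0.665, -0.001, -0.0]
ft_force: [-5.1, -4.9, 0.6]
grip_width: 0.001
```

```bash
python3 -m handwheel '[{"jaw":0,"delta_pos":[0.003,0,0],"turn":0},{"jaw":0,"delta_pos":[0.006,0.001,0],"turn":0},{"jaw":0,"delta_pos":[0.009,0.001,0],"turn":0},{"jaw":0,"delta_pos":[0.012,0.002,0],"turn":0},{"jaw":0,"delta_pos":[0.014,0.002,0],"turn":0},{"jaw":0,"delta_pos":[0.016,0.003,0],"turn":0},{"jaw":0,"delta_pos":[0.018,0.003,0],"turn":0},{"jaw":0,"delta_pos":[0.02,0.004,0],"turn":0},{"jaw":0,"delta_pos":[0.022,0.004,0],"turn":0}]'
python3 - <<'E'
from h import *
cv2.imwrite("pics/s9.png",camera("scene")[:,:,::-1])
a=cv2.imread("pics/s9.png")[110:220,190:330]
cv2.imwrite("pics/c9.png",cv2.resize(a,None,fx=5,fy=5,interpolation=2))
E
```

```text
clock: 13.77
position: [0.4956, -0.2741, 0.082]
ee_rot: [0.746, 0.665, -0.001, 0.0]
ft_force: [-4.8, -3.8, 1.0]
grip_width: 0.002
```

View pics/c9.png

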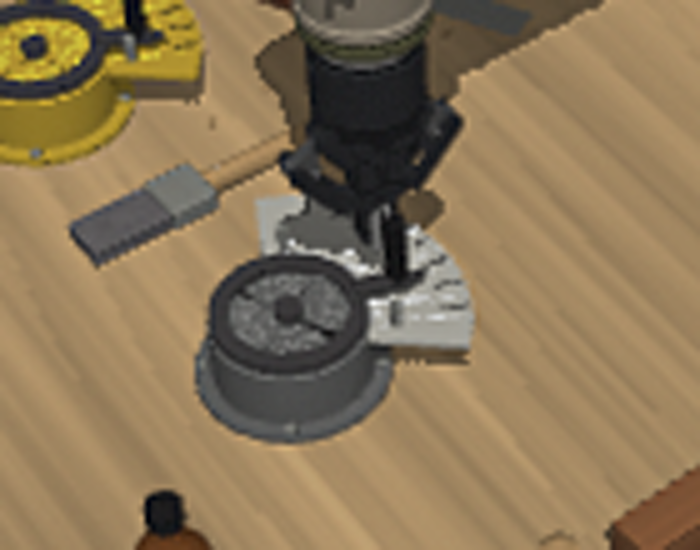

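The shutter is nearly shut and the lever is approaching its pin. I'll continue slowly and watch the force.

```bash
python3 -m handwheel '[{"jaw":0,"delta_pos":[0.001,0,0],"turn":0},{"jaw":0,"delta_pos":[0.002,0,0],"turn":0},{"jaw":0,"delta_pos":[0.003,0,0],"turn":0},{"jaw":0,"delta_pos":[0.004,0.001,0],"turn":0},{"jaw":0,"delta_pos":[0.005,0.001,0],"turn":0},{"jaw":0,"delta_pos":[0.006,0.001,0],"turn":0}]'
python3 -m handwheel '[{"jaw":0,"delta_pos":[0.001,0,0],"turn":0},{"jaw":0,"delta_pos":[0.002,0,0],"turn":0},{"jaw":0,"delta_pos":[0.003,0.001,0],"turn":0}]'
```

```text
clock: 14.32
position: [0.4982, -0.2674, 0.0818]
ee_rot: [0.746, 0.666, 0.0, 0.0]
ft_force: [-1.5, -4.0, -0.2]
grip_width: 0.001
clock: 14.57
position: [0.4992, -0.2645, 0.0818]
ee_rot: [0.746, 0.666, -0.0, 0.0]
ft_force: [-2.7, -2.8, 0.9]
grip_width: 0.001
```

```bash
for i in 1; do python3 -m handwheel '[{"jaw":0,"delta_pos":[0.001,0,0],"turn":0},{"jaw":0,"delta_pos":[0.002,0,0],"turn":0}]'; done
python3 - <<'E'
from h import *
cv2.imwrite("pics/s10.png",camera("scene")[:,:,::-1])
a=cv2.imread("pics/s10.png")[140:220,220:320]
cv2.imwrite("pics/c10.png",cv2.resize(a,None,fx=7,fy=7,interpolation=2))
E
```

```text
clock: 14.73
position: [0.4998, -0.2625, 0.0818]
ee_rot: [0.746, 0.666, 0.0, 0.0]
ft_force: [1.0, -4.0, -1.6]
grip_width: 0.003
```

View pics/c10.png

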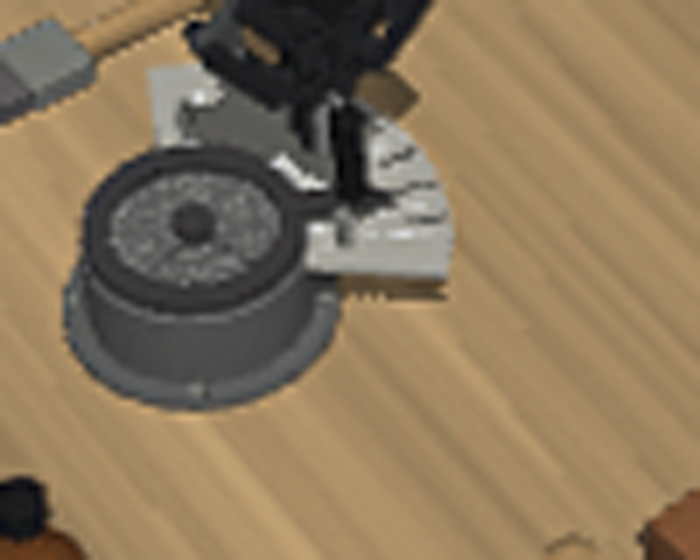

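The openings are fully covered and the lever is close to its pin. I'll feel for the stop in 1 mm steps.

```bash
python3 -m handwheel '[{"jaw":0,"delta_pos":[0.001,0,0],"turn":0},{"jaw":0,"delta_pos":[0.001,0,0],"turn":0}]'; python3 -m handwheel '[{"jaw":0,"delta_pos":[0.001,0,0],"turn":0},{"jaw":0,"delta_pos":[0.001,0,0],"turn":0}]'; python3 -m handwheel '[{"jaw":0,"delta_pos":[0.001,0,0],"turn":0},{"jaw":0,"delta_pos":[0.001,0,0],"turn":0}]'
```

```text
clock: 14.95
position: [0.5, -0.2615, 0.0818]
ee_rot: [0.746, 0.666, 0.0, 0.0]
ft_force: [2.2, -2.5, -1.8]
grip_width: 0.002
clock: 15.12
position: [0.5001, -0.2605, 0.0819]
ee_rot: [0.746, 0.666, 0.0, 0.0]
ft_force: [2.0, -4.2, -1.3]
grip_width: 0.005
clock: 15.28
position: [0.5002, -0.2596, 0.0819]
ee_rot: [0.746, 0.666, 0.0, 0.0]
ft_force: [1.9, -3.4, -1.6]
grip_width: -0.003
```

```bash
python3 -m handwheel '[{"jaw":0,"delta_pos":[0.001,0,0],"turn":0},{"jaw":0,"delta_pos":[0.001,0,0],"turn":0}]'; python3 -m handwheel '[{"jaw":0,"delta_pos":[0.001,0,0],"turn":0},{"jaw":0,"delta_pos":[0.001,0,0],"turn":0}]'; python3 -m handwheel '[{"jaw":0,"delta_pos":[0.001,0,0],"turn":0},{"jaw":0,"delta_pos":[0.001,0,0],"turn":0}]'
```

```text
clock: 15.45
position: [0.5003, -0.2586, 0.082]
ee_rot: [0.746, 0.666, 0.0, 0.0]
ft_force: [2.6, -5.0, -0.7]
grip_width: 0.001
clock: 15.62
position: [0.5004, -0.2577, 0.082]
ee_rot: [0.746, 0.666, 0.0, 0.0]
ft_force: [1.8, -3.9, -1.9]
grip_width: -0.0
clock: 15.78
position: [0.5005, -0.2574, 0.082]
ee_rot: [0.746, 0.666, -0.0, 0.001]
ft_force: [3.4, -6.9, -2.2]
grip_width: 0.003
```

```bash
python3 -m handwheel '[{"jaw":0,"delta_pos":[0.001,0,0],"turn":0},{"jaw":0,"delta_pos":[0.001,0,0],"turn":0}]'
```

```text
clock: 15.95
position: [0.5005, -0.2574, 0.082]
ee_rot: [0.747, 0.665, -0.0, 0.001]
ft_force: [2.4, -10.3, -3.2]
grip_width: 0.001
```

The stop is felt: no further motion and the force rose to about 10 N. I'll back off, lift and look.

```bash
python3 -m handwheel '[{"jaw":0,"delta_pos":[-0.005,0,0],"turn":0},{"jaw":0,"delta_pos":[-0.02,0,0],"turn":0},{"jaw":0,"delta_pos":[-0.04,0,-0.03],"turn":0},{"jaw":0,"delta_pos":[-0.06,0,-0.06],"turn":0},{"jaw":0,"delta_pos":[-0.08,0,-0.09],"turn":0},{"jaw":0,"delta_pos":[-0.09,0,-0.12],"turn":0},{"jaw":0,"delta_pos":[-0.09,0,-0.14],"turn":0},{"jaw":0,"delta_pos":[-0.09,0,-0.14],"turn":0},{"jaw":0,"delta_pos":[-0.09,0,-0.14],"turn":0}]'
python3 - <<'E'
from h import *
f=lambda n:camera(n)[:,:,::-1]
w,t,s=f("wrist"),f("top"),f("scene")
for n,i in(("w11",w),("t11",t),("s11",s)):cv2.imwrite(f"pics/{n}.png",i)
cv2.imwrite("pics/c11.png",np.vstack([np.hstack([cv2.resize(w[20:260,200:460],(390,360)),cv2.resize(s[230:330,290:398],(390,360),interpolation=2)]),cv2.resize(t[90:290,50:400],(780,240*780//780),interpolation=2)]))
E
```

```text
clock: 16.7
position: [0.4902, -0.3455, 0.2226]
ee_rot: [0.746, 0.666, 0.0, 0.001]
ft_force: [0.1, -0.2, -0.6]
grip_width: 0.0
```

View pics/c11.png

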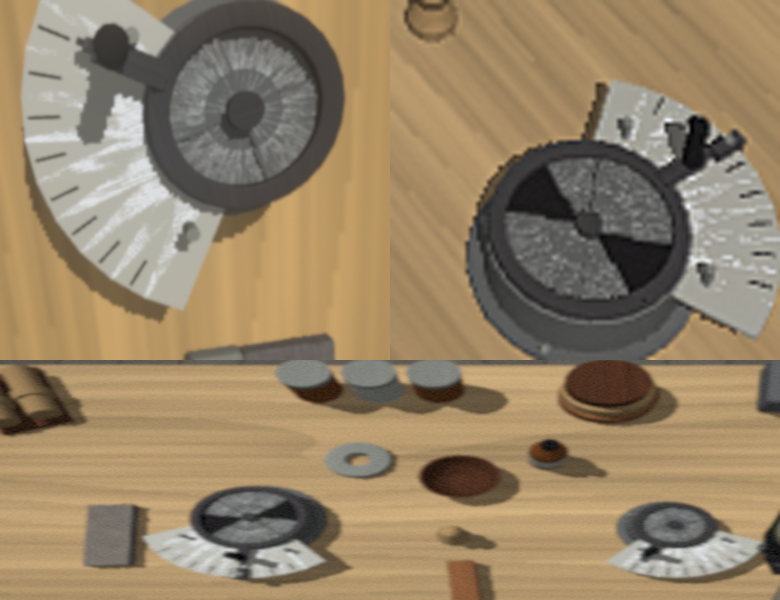

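View pics/s11.png

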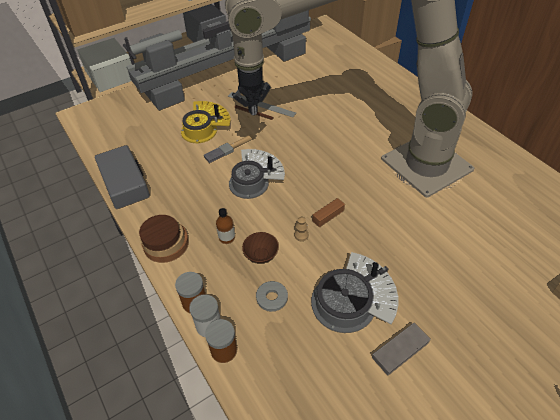

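The small lever now lies against its left pin with the shutter closed. The large pointer is still at the tab, the loose things have not moved, and the gripper is clear in the air.

```bash
python3 -c "
from workcell import *
o=get_obs();print(abs(o['joint_velocities']).max(),o['clock']);print(hand_in())"
```

```text
0.003942871826886236 16.85
the job is handed in; nothing more can be done
None
```

The job is handed in at 16.85 s of the 51 s allowed: the large port's pointer is set at the tab and the small port is shut. `hand_in()` gave no verdict.

- **Large port:** I pushed the lever counterclockwise with the shut fingertips. It stopped about 3 mm short, so I nudged it on about 2.5 mm. The close wrist view then showed the pointer in line with the middle of the tab, to within about 1 mm. The final scene view shows it unmoved.
- **Small port:** after that I pushed the lever clockwise until it stopped moving, with the force rising from about 4 N to about 10 N. The final wrist view shows the lever at its shut pin and the shutter closed.
- **Forces and loose things:** no contact force reading went above about 11 N. By eye, the loose things are where they were at the start, and the gripper hung clear in the air at hand-in.
- **Disagreement between measurements:** the cameras put the large port's axis up to about 8 mm apart. I therefore judged the final setting by comparing pointer and tab directly in one image.

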